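# Slide a glazed kiln post out of its row and load it in the sprung scraping cradle

## Task

One of the four kiln posts lying tight together on the brown kiln shelf has blue glaze stuck on its top and must be clamped in the scraping cradle. Push it endways along the shelf, without lifting it, until it is completely clear of the row, leaving the three clean posts where they are; then pick it up, press the cradle's sprung red carriage back with it, and lower it flat and straight into the gap so that the carriage holds it against the fixed steel stop. Keep the blue side up, let go, and leave the sanding block and the cup alone.

Things in the scene. Friction and masses are not known exactly. Their poses are not given: they have to be found in the camera images.
- glazed_post: Cream square kiln post (solid, about 0.25 kg) with blue glaze drips on its top; 100 long (x) x 44 x 44 mm; origin: centre of its underside. It lies, x along the shelf's x, at any place in a tight row of four (pitch 44.4 mm, no room for a finger between, ends level within 4 mm). Sliding it along the shelf's +x brings it onto the empty half; it is clear about 100 mm from its start.
- clean_post_a: Square kiln post exactly like the glazed one in size, plain cream with no blue. It lies in the row; its place in the row varies. Axes and origin as for the glazed post.
- clean_post_b: Square kiln post exactly like the glazed one in size, plain cream with no blue. It lies in the row; its place in the row varies. Axes and origin as for the glazed post.
- clean_post_c: Square kiln post exactly like the glazed one in size, plain cream with no blue. It lies in the row; its place in the row varies. Axes and origin as for the glazed post.
- kiln_shelf: Fixed brown slab, 240 (x) x 220 (y) x 12 (z) mm; origin at the centre of its underside, top 12 mm above. The row of posts lies on the half nearer to the robot, centred near x = -55 mm, and fills y from -89 to +89 mm; the half towards +x (away from the robot) is empty. Beyond it, left, stands a tall desk lamp; its shade hangs 0.3 to 0.5 m above the bench at about (0.74, -0.1) in the world: pass in front of it.
- cradle: Fixed cradle, plywood base 190 (x) x 100 x 12 mm. Origin: underside of base, below the centre of a seated post; x along the post, towards the spring. The post lies on the base's top (z = 12 mm), x = -50 to 50, y centred, no side walls. Steel stop at x = -65 to -50, rising 14 mm above the base's top. Blue spring housing at x = 86 to 110, 45 mm high, 70 mm wide.
- carriage (a joint): Travel of the red sprung carriage along the cradle's +x, m: 0 at rest (its face then at cradle x = 35 mm, 85 mm from the stop), at most 0.035; 0.015 with a post seated. It springs back towards the stop: 3 N at 0, 5.3 N at 0.015, 8 N at 0.035.
- carriage_face (a point): Middle of the red carriage's face that presses on the post (56 mm wide, from 1 to 46 mm above the base's top: higher than the stop, so a post held just above the stop can push it back); moves with the carriage.
- sanding_block: Loose grey abrasive block, 59 x 82 x 26 mm, a bystander; origin at the centre of its underside.
- water_cup: Loose white enamel cup, 69 mm across, 79 mm high, a bystander; origin at the centre of its underside.

How it is judged:
On the way:
1. the glazed post has been slid clear of the row (over 92 mm from its start) and lies flat on the kiln shelf (distance of glazed_post from where it was at the start of the episode above 0.092 m and z of glazed_post in the frame of kiln_shelf between 0.008 and 0.018 m and angle between glazed_post's own z axis and vertical below 0.1 rad and horizontal distance between glazed_post and kiln_shelf below 0.13 m), for 0.2 s.
At the end, for the whole second after the job is handed in: The glazed post lies flat, blue side up, on the cradle's base (underside within 4 mm), against the stop (within 6 mm along), within 12 mm of the centre line and 0.12 rad of straight, at rest, with the carriage pressing on it (travel 9 to 21 mm); each clean post is within 12 mm of where it started (x of glazed_post in the frame of cradle between -0.006 and 0.006 m and y of glazed_post in the frame of cradle between -0.012 and 0.012 m and z of glazed_post in the frame of cradle between 0.008 and 0.016 m and angle between the x axis of glazed_post and the x axis of cradle, either way round below 0.12 rad and angle between glazed_post's own z axis and vertical below 0.08 rad and value of joint carriage between 0.009 and 0.021 m and linear speed of glazed_post below 0.01 m/s and distance of each of clean_post_a, clean_post_b, clean_post_c from where it was at the start of the episode below 0.012 m); the robot touches nothing.
It fails at once if the glazed post is lifted off the shelf before it is clear of the row (distance of glazed_post from where it was at the start of the episode below 0.088 m and z of glazed_post in the frame of kiln_shelf above 0.025 m).
It fails at once if a clean post is shifted more than 12 mm (distance of any of clean_post_a, clean_post_b, clean_post_c from where it was at the start of the episode above 0.012 m).
It fails at once if the sanding block or the cup is shifted more than 20 mm (distance of any of sanding_block, water_cup from where it was at the start of the episode above 0.02 m).
It also fails if it takes over 59 s, if anything falls off the work surface, if the arm or the gripper's body presses on something with over 40 N, if the wrist force passes 120 N, or if a joint passes its speed limit or range.

## Robot

A 6-joint arm with a two-finger parallel gripper is mounted at the origin on a cart in front of the work surface, level with it; the furniture and walls round the work are solid. World frame = base frame: x ahead of the robot, y to its left, z up, the work surface at z = 0. Lengths are in m, angles in rad, forces in N, time in s.
With the tool pointing down it reaches from about 0.3 to 0.875 m from the base axis. Payload 6.4 kg.
Tool frame: the origin (TCP) lies midway between the tips of the shut fingers; the grasp point (between the pads) lies 19 mm behind it (ctrl.pinch_z is the distance from the TCP to the grasp point, in m); z points along the fingers, y is the line along which they close (so a half turn about z gives the same grasp; the last joint's range is limited). The gripper opens to 85 mm and grips with 20 to 120 N. Pads are 22 mm wide; open, the fingers measure 114 mm over their backs; the gripper's body (76 mm by 85 mm) begins 54 mm behind the grasp point. The pads swing forward as they close: fully open they stand 13 mm farther back than shut.
Start: joints at [1.012, 0.181, 1.607, -0, 1.354, -0.206], TCP at [0.199, 0.54, 0.231] pointing down, gripper open.
Joint ranges: [-2.99, 2.99], [-0.89, 2.07], [0.3, 2.58], [-1.14, 4.28], [0, 2.63], [-3.12, 3.12]. Speed limits (rad/s): [2.57, 2.57, 3.01, 3.14, 3.14, 3.14].

## Interface

Orientations are given as a unit quaternion [w, x, y, z].
In Python, from bench import ctrl gives the robot as it stands.
- The arm moves only by the tool apply_moves, never from a script. Its argument "moves" is a list of rows, each an object with "jaw": the opening, from 0 (shut) to 1 (fully open); "offset": the shift along the tool's x, y, z in mm, a list of three; "rot": the turn, a rotation vector about the tool's x, y, z in degrees, a list of three. In form: [{"jaw": jaw, "offset": [dx, dy, dz], "rot": [ax, ay, az]}, ...]. A call has exactly 5 rows; each row shifts and turns the commanded pose from where the row before left it, along the tool's axes as they then stand; what a row does not reach is not made up. A row lasts 1/8 s, in which the tool goes at most 62.5 mm and 10.7 degrees, less where a joint would pass 70% of its speed; a pose out of reach is approached as far as the arm can. A call is refused whole if a number of a shift passes 62.5 or a number of a turn 10.7, either way. A call with a gripper value outside its range is refused whole. The fingers move at their own pace and stop on an object; the grip force is fixed at half the most. Time passes only in rows, so rows that do not move let the fingers close, or fill a call up. It gives the time, the measured TCP pose, the force, the opening and the grip force at its end, in the units of the state.
- ctrl.get_obs(): the state, without advancing time (a new reading comes with each control period).
- ctrl.camera(name): name is "side" or "top" or "wrist"; returns (picture, depth): 384x512x3 uint8, red, green, blue; 384x512 float32, m along the optical axis (not along the pixel's ray), 0 where there is no reading.
- ctrl.camera_params(name): a dict with "K" (3x3 intrinsics, pixels), "cam_to_world" (4x4, takes a point from camera to world coordinates); the wrist camera has in their place "mount" (4x4, takes a point from camera to tool coordinates, whose origin is the TCP and whose axes are the flange's). Camera axes: x right, y down, z forward; pixel columns grow to the right and rows downward; lengths in m; the calibration is good to about 2 mm. A picture is of the moment at which its call begins: read the wrist's pose just before it. camera_params takes no time and is no camera call.
- ctrl.hand_in(): hands the job in; it is judged then, once.
Trained networks look in the newest picture that a camera, given by its name, has taken for a name from the list of things; names that differ only in an ending like _2 or _b are one class to them, and where a whole thing is asked for, a point or a joint stands for the part that bears it (a point fixed in the world has none). Each returns a list of dicts, best first, with "score" (0 to 1); they miss things now and then, are a little off and sometimes report something else, mostly with a low value. They report only what shows in the picture. A call takes as long as a camera call.
- ctrl.outline_of(camera, target): "region" (384x512 bool, what is visible of it) and "position" ([column, row] in pixels, amid what is visible of it).
The state is a dict: "time_s": time; "q": joint angles; "dq": joint speeds; "joint_efforts": joint torques, N m; "eef_pos": TCP position; "eef_rot": TCP orientation; "wrist_force": force on the tool from outside, world axes, zero at the start; "torque": the same for the moment, N m; "opening": opening from 0.0 (shut) to 1.0 (fully open); "grasp_force": force on a finger pad.
Only numpy, scipy, OpenCV 4.12 (cv2) and the standard library are available. Lean on these libraries where they do the work, as an engineer would, in place of code of your own. Each camera call takes 0.05 s, during which the arm holds its last target. There are 200 camera calls.

## Working session

There is one attempt and no reset: what is moved stays moved. The work goes in short steps, Python scripts to look and compute and a tool call to move; the robot and the scene stay as the last step left them, time stands still between calls to the robot, and variables do not carry over. Pictures are saved under pics/ and viewed, at most 10 in all, crops included, and the job is handed in when it is done.

Besides the shell and the picture viewer there is one more tool, called after "Request:" as name([rows], argument=value, ...), one row to a line, values as JSON. apply_moves: Moves the arm, as the interface text tells. Its arguments: {"type":"object","properties":{"moves":{"type":"array"}},"required":["moves"]}

```bash
mkdir -p pics
cat > h.py <<'E'
import numpy as np, cv2
from bench import ctrl
from scipy.spatial.transform import Rotation as R
def cloud(cam):
    o=ctrl.get_obs(); im,d=ctrl.camera(cam); p=ctrl.camera_params(cam); K=p["K"]
    if "cam_to_world" in p: T=np.array(p["cam_to_world"])
    else:
        q=o["eef_rot"]; W=np.eye(4); W[:3,:3]=R.from_quat([q[1],q[2],q[3],q[0]]).as_matrix(); W[:3,3]=o["eef_pos"]; T=W@np.array(p["mount"])
    v,u=np.mgrid[:384,:512]; K=np.array(K)
    P=np.stack([(u-K[0,2])/K[0,0]*d,(v-K[1,2])/K[1,1]*d,d],-1)@T[:3,:3].T+T[:3,3]
    P[d==0]=np.nan
    return im,P
E
python3 - <<'E'
from h import *
for c in ["top","side"]:
    im,P=cloud(c); cv2.imwrite(f"pics/{c}0.png",im[...,::-1]); np.save(f"{c}0.npy",P)
    for t in ["glazed_post","clean_post_a","kiln_shelf","cradle","carriage","carriage_face","sanding_block","water_cup"]:
        for r in ctrl.outline_of(c,t)[:4]:
            q=P[r["region"]]; q=q[~np.isnan(q[:,0])]
            if len(q)<20: continue
            zt=np.percentile(q[:,2],90); s=q[abs(q[:,2]-zt)<.006]
            box=cv2.minAreaRect((s[:,:2]*1000).astype(np.float32))
            print(c,t,round(r["score"],2),np.round(r["position"]),len(q),"ztop",zt.round(3),"med",np.median(q,0).round(3),[np.round(b,1) for b in box])
o=ctrl.get_obs(); print(o["eef_pos"],o["eef_rot"],o["time_s"],ctrl.pinch_z)
E
```

```text
top glazed_post 0.62 [342. 182.] 336 ztop 0.062 med [ 0.481 -0.287  0.057] [array([ 482.8, -288.2]), array([43.1, 98.4]), np.float64(65.3)]
top clean_post_a 0.84 [332. 177.] 338 ztop 0.061 med [ 0.498 -0.247  0.056] [array([ 500.5, -248.3]), array([42.9, 99. ]), np.float64(66.8)]
top clean_post_a 0.83 [321. 171.] 401 ztop 0.062 med [ 0.516 -0.205  0.055] [array([ 516.2, -208.3]), array([45.6, 99.2]), np.float64(65.8)]
top clean_post_a 0.81 [354. 186.] 361 ztop 0.061 med [ 0.463 -0.327  0.055] [array([ 465.5, -327.8]), array([44.7, 97. ]), np.float64(64.6)]
top kiln_shelf 0.56 [343. 155.] 2442 ztop 0.018 med [ 0.583 -0.303  0.012] [array([ 542.1, -290.1]), array([219.5, 239.6]), np.float64(66.4)]
top cradle 0.95 [201. 180.] 1418 ztop 0.054 med [0.491 0.214 0.014] [array([540.2, 236.3]), array([76.5, 69.9]), np.float64(22.6)]
top carriage 0.71 [198. 169.] 109 ztop 0.06 med [0.516 0.22  0.048] [array([511.1, 221.5]), array([11.2, 49.7]), np.float64(18.5)]
top carriage 0.68 [150. 146.] 345 ztop 0.076 med [0.597 0.406 0.054] [array([595.7, 405. ]), array([62. , 69.1]), np.float64(0.4)]
to
[... 1340 characters left out ...]
rray([16.8, 56.2]), np.float64(21.0)]
side carriage_face 0.63 [245. 154.] 152 ztop 0.056 med [0.513 0.22  0.037] [array([512. , 217.8]), array([16.8, 47.4]), np.float64(21.0)]
side sanding_block 0.91 [219. 211.] 346 ztop 0.027 med [ 0.355 -0.018  0.024] [array([357.5,  -9.6]), array([47.7, 74.9]), np.float64(67.1)]
side sanding_block 0.22 [248. 129.] 352 ztop 0.073 med [0.59  0.39  0.052] [array([592.6, 406.7]), array([73.6, 63.9]), np.float64(82.4)]
side water_cup 0.61 [246. 129.] 344 ztop 0.074 med [0.591 0.389 0.053] [array([594.8, 406.4]), array([73.6, 68.3]), np.float64(82.4)]
[0.19866898 0.53957527 0.23126138] [-1.38529008e-05  1.75497069e-01  9.84479953e-01 -2.37173863e-05] 0.9 0.0187
```

Run:
```python
import numpy as np,cv2
a=cv2.imread("pics/top0.png");b=cv2.imread("pics/side0.png")
x=np.hstack([cv2.resize(a[120:240,130:400],None,fx=1.48,fy=1.48*2),cv2.resize(b[120:300,200:400],(400,355))])
cv2.imwrite("pics/v1.png",x)
for c in ["top0","side0"]:
    P=np.load(c+".npy").reshape(-1,3)
    m=(np.hypot(P[:,0]-.48,P[:,1]-.21)<.16)
    for lo,hi in [(.008,.017),(.021,.030),(.048,.066)]:
        s=P[m&(P[:,2]>lo)&(P[:,2]<hi)]
        box=cv2.minAreaRect((s[:,:2]*1000).astype(np.float32)); print(c,lo,len(s),[np.round(v,1) for v in box])
    # along-axis profile
    th=np.radians(22.5);ax=np.array([np.cos(th),np.sin(th)]);s=P[m&(P[:,2]>.006)]
    t=(s[:,:2]-[.47,.205])@ax
    for k in np.arange(-.12,.15,.01):
        w=s[(t>=k)&(t<k+.01)]
        if len(w)>3: print(round(k,2),len(w),np.percentile(w[:,2],[50,90]).round(3),end="; ")
    print()
```

```text
top0 0.008 873 [array([478.4, 205.6]), array([297.2, 311.5]), np.float64(28.8)]
top0 0.021 78 [array([485.6, 212.8]), array([182.1,  91.6]), np.float64(24.5)]
top0 0.048 186 [array([540.2, 236.3]), array([76.5, 69.9]), np.float64(22.6)]
-0.12 9 [0.008 0.009]; -0.11 17 [0.007 0.009]; -0.1 7 [0.007 0.009]; -0.09 14 [0.008 0.011]; -0.08 40 [0.011 0.016]; -0.07 84 [0.012 0.018]; -0.06 89 [0.018 0.031]; -0.05 82 [0.012 0.025]; -0.04 80 [0.011 0.018]; -0.03 80 [0.011 0.018]; -0.02 75 [0.012 0.016]; -0.01 71 [0.011 0.017]; -0.0 80 [0.012 0.017]; 0.01 83 [0.012 0.018]; 0.02 76 [0.011 0.017]; 0.03 97 [0.012 0.04 ]; 0.04 86 [0.05  0.061]; 0.05 66 [0.014 0.043]; 0.06 75 [0.014 0.044]; 0.07 80 [0.014 0.042]; 0.08 92 [0.015 0.045]; 0.09 100 [0.049 0.061]; 0.1 81 [0.054 0.059]; 0.11 43 [0.018 0.059]; 0.12 8 [0.009 0.012]; 0.13 10 [0.008 0.009]; 0.14 8 [0.007 0.01 ]; 
side0 0.008 563 [array([486.4, 214.6]), array([191.1, 102.3]), np.float64(21.4)]
side0 0.021 88 [array([490.5, 213.7]), array([175.5,  60.1]), np.float64(20.3)]
side0 0.048 131 [array([536.3, 236.2]), array([77. , 70.4]), np.float64(23.9)]
-0.08 39 [0.011 0.015]; -0.07 70 [0.014 0.025]; -0.06 55 [0.023 0.028]; -0.05 24 [0.012 0.023]; -0.04 42 [0.011 0.013]; -0.03 48 [0.011 0.013]; -0.02 49 [0.011 0.014]; -0.01 41 [0.011 0.014]; -0.0 50 [0.011 0.013]; 0.01 41 [0.011 0.014]; 0.02 48 [0.011 0.014]; 0.03 121 [0.025 0.053]; 0.04 61 [0.039 0.057]; 0.05 26 [0.012 0.047]; 0.06 31 [0.012 0.044]; 0.07 42 [0.013 0.039]; 0.08 85 [0.036 0.05 ]; 0.09 98 [0.043 0.057]; 0.1 50 [0.053 0.057]; 0.11 9 [0.055 0.056];
```

View pics/v1.png

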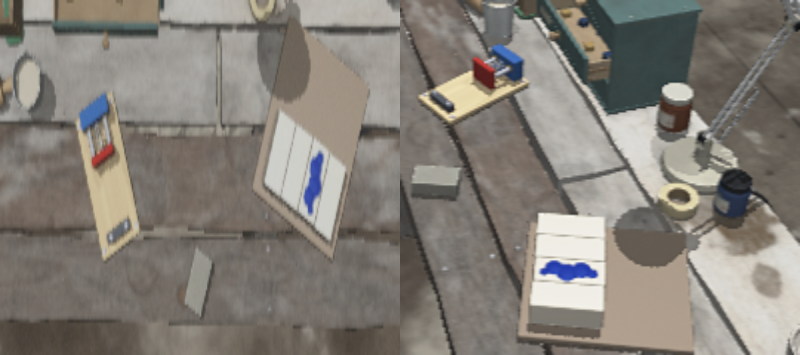

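```bash
cat >> h.py <<'E'
def go(x,y,z,yaw):
    "tool-frame offset (mm) to a world TCP target (m), and rz (deg) to tool-x azimuth yaw (mod 180)"
    o=ctrl.get_obs(); q=o["eef_rot"]; M=R.from_quat([q[1],q[2],q[3],q[0]]).as_matrix()
    d=M.T@(np.array([x,y,z])-o["eef_pos"])*1000
    a=np.degrees(np.arctan2(M[1,0],M[0,0])); e=(yaw-a+90)%180-90
    print("t",round(o["time_s"],2),"pos",np.round(o["eef_pos"],4),"tilt",np.round(M[:2,2],3),"az",round(a,2),"off",d.round(1),"rz",round(-e,2),"rows",np.linalg.norm(d)/62.5,"F",np.round(o["wrist_force"],1),"op",round(o["opening"],3),"q",np.round(o["q"],2))
E
python3 -c "
from h import *
go(.4045,-.2543,.2,-23.4)"
```

```text
t 0.9 pos [0.1987 0.5396 0.2313] tilt [-0. -0.] az 159.78 off [-467.5 -673.8   31.3] rz 3.18 rows 13.131522970984795 F [ 0.3 -0.1  0.2] op 0.997 q [ 1.01  0.18  1.61  0.    1.35 -0.21]
```

Request:
apply_moves([
  {"jaw": 0,"offset": [-31,-45,0],"rot": [0,0,0]},
  {"jaw": 0,"offset": [-31,-45,0],"rot": [0,0,0]},
  {"jaw": 0,"offset": [-31,-45,0],"rot": [0,0,0]},
  {"jaw": 0,"offset": [-31,-45,0],"rot": [0,0,0]},
  {"jaw": 0,"offset": [-31,-45,0],"rot": [0,0,0]},
])

```text
time_s: 1.52
eef_pos: [0.2666, 0.2734, 0.2315]
eef_rot: [0.0, 0.175, 0.985, 0.0]
wrist_force: [0.2, -0.8, 0.6]
opening: -0.0
grasp_force: 0.0
```

Request:
apply_moves([
  {"jaw": 0,"offset": [-31,-45,0],"rot": [0,0,0]},
  {"jaw": 0,"offset": [-31,-45,0],"rot": [0,0,0]},
  {"jaw": 0,"offset": [-31,-45,0],"rot": [0,0,0]},
  {"jaw": 0,"offset": [-31,-45,0],"rot": [0,0,0]},
  {"jaw": 0,"offset": [-31,-45,0],"rot": [0,0,0]},
])

```text
time_s: 2.15
eef_pos: [0.3344, 0.0084, 0.2318]
eef_rot: [0.001, 0.176, 0.984, -0.0]
wrist_force: [1.8, 0.2, -0.2]
opening: 0.002
grasp_force: 0.0
```

Request:
apply_moves([
  {"jaw": 0,"offset": [-31,-45,0],"rot": [0,0,0]},
  {"jaw": 0,"offset": [-31,-45,0],"rot": [0,0,0]},
  {"jaw": 0,"offset": [-31,-45,0],"rot": [0,0,0]},
  {"jaw": 0,"offset": [-31,-45,0],"rot": [0,0,0]},
  {"jaw": 0,"offset": [-31,-45,0],"rot": [0,0,3.2]},
])

```text
time_s: 2.78
eef_pos: [0.402, -0.2565, 0.2315]
eef_rot: [0.0, 0.204, 0.979, -0.0]
wrist_force: [0.5, 0.5, 0.7]
opening: -0.001
grasp_force: 0.0
```

Run:
```python
from h import *
go(.4045,-.2543,.03,-23.4)
im,P=cloud("wrist"); cv2.imwrite("pics/w1.png",im[...,::-1])
print(np.isfinite(P[...,0]).mean())
for t in ["glazed_post","clean_post_a","kiln_shelf"]:
    for r in ctrl.outline_of("wrist",t)[:4]:
        q=P[r["region"]]; q=q[~np.isnan(q[:,0])]
        if len(q)<20: continue
        zt=np.percentile(q[:,2],90); s=q[abs(q[:,2]-zt)<.006]
        print(t,round(r["score"],2),np.round(r["position"]),len(q),zt.round(3),[np.round(b,1) for b in cv2.minAreaRect((s[:,:2]*1000).astype(np.float32))])
```

```text
t 2.77 pos [ 0.402  -0.2565  0.2315] tilt [ 0.001 -0.   ] az 156.48 off [ -1.3   3.  201.5] rz -0.12 rows 3.2237655567868124 F [0.5 0.5 0.7] op -0.001 q [-0.82 -0.04  1.85  0.    1.34 -1.98]
0.9961446126302084
glazed_post 0.68 [254. 214.] 1488 0.059 [array([ 461.2, -277.6]), array([44.5, 49.7]), np.float64(65.9)]
clean_post_a 0.97 [217. 225.] 2389 0.058 [array([ 465.3, -327.7]), array([43.8, 99.6]), np.float64(65.9)]
clean_post_a 0.92 [332. 232.] 2965 0.058 [array([ 518.1, -205.4]), array([ 44.6, 100.1]), np.float64(66.8)]
clean_post_a 0.67 [294. 223.] 2644 0.058 [array([ 499.9, -245.7]), array([44., 97.]), np.float64(66.6)]
kiln_shelf 0.9 [261. 192.] 4041 0.014 [array([ 542. , -288.4]), array([219.7, 238.2]), np.float64(66.5)]
```

View pics/w1.png

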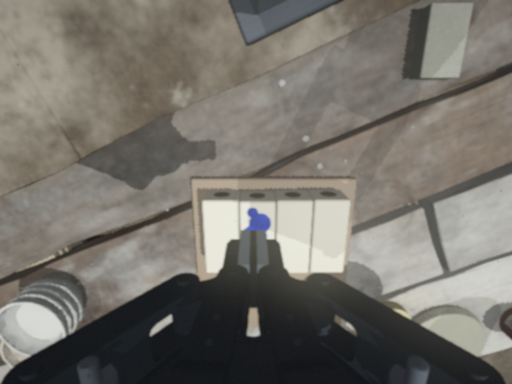

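Request:
apply_moves([
  {"jaw": 0,"offset": [-2,4,45],"rot": [0,0,0]},
  {"jaw": 0,"offset": [0,0,55],"rot": [0,0,0]},
  {"jaw": 0,"offset": [0,0,55],"rot": [0,0,0]},
  {"jaw": 0,"offset": [0,0,40],"rot": [0,0,0]},
  {"jaw": 0,"offset": [0,0,10],"rot": [0,0,0]},
])

```text
time_s: 3.6
eef_pos: [0.4037, -0.2487, 0.0244]
eef_rot: [-0.002, 0.202, 0.979, 0.002]
wrist_force: [0.3, -1.0, 0.2]
opening: 0.0
grasp_force: 0.0
```

```bash
python3 -c "
from h import *
u=np.array([.917,-.399]); c=np.array([.4829,-.2869]); e=c+u*(.105-.061)
go(*e,.026,-23.5)"
```

```text
t 3.6 pos [ 0.4037 -0.2487  0.0244] tilt [-0.003  0.004] az 156.68 off [-131.9   -3.8   -2.2] rz 0.18 rows 2.111258600805165 F [ 0.3 -1.   0.2] op 0.0 q [-0.8   0.27  1.99  0.    0.89 -1.97]
```

Request:
apply_moves([
  {"jaw": 0,"offset": [-6,-4,-2],"rot": [0,0,0]},
  {"jaw": 0,"offset": [-8,0,0],"rot": [0,0,0]},
  {"jaw": 0,"offset": [-8,0,0],"rot": [0,0,0]},
  {"jaw": 0,"offset": [-8,0,0],"rot": [0,0,0]},
  {"jaw": 0,"offset": [-8,0,0],"rot": [0,0,0]},
])

```text
time_s: 4.22
eef_pos: [0.4389, -0.2705, 0.0285]
eef_rot: [-0.0, 0.203, 0.979, 0.0]
wrist_force: [-1.5, 1.0, 0.3]
opening: 0.001
grasp_force: 1.0
```

Run:
```python
from h import *
u=np.array([.917,-.399]); c=np.array([.4829,-.2869]); e=c+u*(.105-.061)
go(*e,.026,-23.5)
im,P=cloud("top"); cv2.imwrite("pics/t2.png",cv2.resize(im[120:240,270:400,::-1],None,fx=4,fy=4))
```

```text
t 4.22 pos [ 0.4389 -0.2705  0.0285] tilt [-0.  0.] az 156.59 off [-90.9   2.4   2.4] rz 0.09 rows 1.455752391319114 F [-1.5  1.   0.3] op 0.001 q [-0.78  0.34  1.89 -0.    0.92 -1.94]
```

View pics/t2.png

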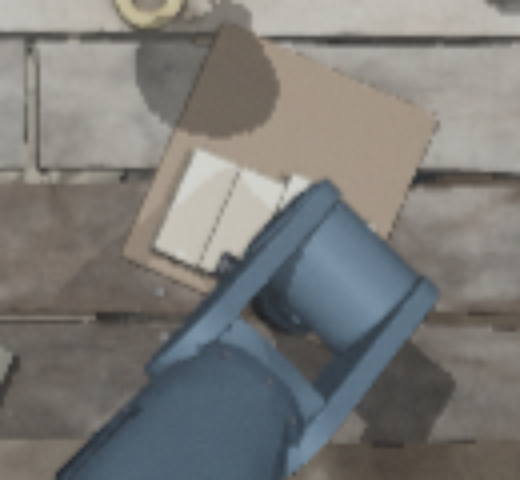

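The glazed post's far end now juts out (crop pixel ~(297,180)) past its two left neighbours, which have stayed put; the arm hides the fourth post.

Request:
apply_moves([
  {"jaw": 0,"offset": [-9,2,1],"rot": [0,0,0]},
  {"jaw": 0,"offset": [-9,0,1],"rot": [0,0,0]},
  {"jaw": 0,"offset": [-9,0,0],"rot": [0,0,0]},
  {"jaw": 0,"offset": [-9,0,0],"rot": [0,0,0]},
  {"jaw": 0,"offset": [-9,0,0],"rot": [0,0,0]},
])

```text
time_s: 4.9
eef_pos: [0.4812, -0.2866, 0.0262]
eef_rot: [-0.0, 0.203, 0.979, 0.0]
wrist_force: [-1.1, 0.5, 0.3]
opening: -0.0
grasp_force: 0.5
```

Run:
```python
from h import *
u=np.array([.917,-.399]); c=np.array([.4829,-.2869]); e=c+u*(.105-.061)
go(*e,.026,-23.5)
im,P=cloud("side")
for t in ["glazed_post","clean_post_a"]:
    for r in ctrl.outline_of("side",t)[:4]:
        q=P[r["region"]]; q=q[~np.isnan(q[:,0])]
        if len(q)<20: continue
        zt=np.percentile(q[:,2],90); s=q[abs(q[:,2]-zt)<.006]
        print(t,round(r["score"],2),len(q),zt.round(3),[np.round(b,1) for b in cv2.minAreaRect((s[:,:2]*1000).astype(np.float32))])
```

```text
t 4.9 pos [ 0.4812 -0.2866  0.0262] tilt [-0.  0.] az 156.59 off [-45.7   0.4   0.2] rz 0.09 rows 0.7311621112873876 F [-1.1  0.5  0.3] op -0.0 q [-0.75  0.42  1.77  0.    0.95 -1.91]
glazed_post 0.67 630 0.058 [array([ 534.7, -313.2]), array([49.2, 95.3]), np.float64(66.3)]
clean_post_a 0.82 798 0.057 [array([ 462.7, -329.4]), array([48.6, 98.9]), np.float64(67.3)]
clean_post_a 0.56 353 0.057 [array([ 497.2, -249.3]), array([49.8, 98.4]), np.float64(70.3)]
```

Request:
apply_moves([
  {"jaw": 0,"offset": [-9,0,0],"rot": [0,0,0]},
  {"jaw": 0,"offset": [-9,0,0],"rot": [0,0,0]},
  {"jaw": 0,"offset": [-9,0,0],"rot": [0,0,0]},
  {"jaw": 0,"offset": [-9,0,0],"rot": [0,0,0]},
  {"jaw": 0,"offset": [-10,0,0],"rot": [0,0,0]},
])

```text
time_s: 5.68
eef_pos: [0.5234, -0.305, 0.0263]
eef_rot: [-0.0, 0.203, 0.979, 0.0]
wrist_force: [-1.0, 0.6, -0.8]
opening: -0.006
grasp_force: 0.7
```

Request:
apply_moves([
  {"jaw": 0,"offset": [0,0,0],"rot": [0,0,0]},
  {"jaw": 0,"offset": [6,0,0],"rot": [0,0,0]},
  {"jaw": 0,"offset": [0,0,-40],"rot": [0,0,0]},
  {"jaw": 0.3,"offset": [0,0,-50],"rot": [0,0,0]},
  {"jaw": 1,"offset": [0,0,-40],"rot": [0,0,0]},
])

```text
time_s: 6.3
eef_pos: [0.517, -0.3023, 0.1582]
eef_rot: [0.0, 0.203, 0.979, -0.0]
wrist_force: [0.0, -0.1, 0.0]
opening: 0.418
grasp_force: 0.0
```

Run:
```python
from h import *
go(.579,-.33,.03,-23.5)
for c in ["side","top","wrist"]:
    im,P=cloud(c)
    if c=="wrist": cv2.imwrite("pics/w3.png",im[...,::-1])
    for t in ["glazed_post","clean_post_a"]:
        for r in ctrl.outline_of(c,t)[:4]:
            q=P[r["region"]]; q=q[~np.isnan(q[:,0])]
            if len(q)<20: continue
            zt=np.percentile(q[:,2],90); s=q[abs(q[:,2]-zt)<.006]
            print(c,t,round(r["score"],2),len(q),zt.round(3),[np.round(b,1) for b in cv2.minAreaRect((s[:,:2]*1000).astype(np.float32))])
```

```text
t 6.3 pos [ 0.517  -0.3023  0.1582] tilt [ 0.001 -0.001] az 156.58 off [-67.7  -0.8 128.3] rz 0.08 rows 2.3217627465038335 F [ 0.  -0.1  0. ] op 0.418 q [-0.73  0.3   1.61  0.    1.23 -1.89]
side glazed_post 0.8 774 0.058 [array([ 578.8, -329.2]), array([47.8, 99.1]), np.float64(66.8)]
side glazed_post 0.7 343 0.027 [array([357.5, -10.3]), array([51.6, 74.6]), np.float64(67.9)]
side glazed_post 0.64 1055 0.051 [array([538.9, 235.9]), array([79.6, 71.1]), np.float64(21.0)]
side clean_post_a 0.86 793 0.057 [array([ 463.2, -329. ]), array([47.3, 99.4]), np.float64(65.6)]
side clean_post_a 0.85 713 0.057 [array([ 498.9, -245.4]), array([47.4, 97.3]), np.float64(66.3)]
side clean_post_a 0.77 305 0.057 [array([ 510.9, -203.5]), array([48. , 89.1]), np.float64(67.5)]
top glazed_post 0.41 81 0.062 [array([ 599.9, -322. ]), array([11.3, 61.7]), np.float64(64.1)]
top clean_post_a 0.79 348 0.061 [array([ 517. , -205.6]), array([42. , 98.9]), np.float64(67.0)]
top clean_post_a 0.43 186 0.062 [array([ 478.8, -335. ]), array([42.7, 51.5]), np.float64(66.5)]
top clean_post_a 0.42 162 0.063 [array([ 507.7, -240.6]), array([27.4, 92.3]), np.float64(64.1)]
top clean_post_a 0.25 330 0.076 [array([596.5, 405.3]), array([69.4, 64.7]), np.float64(87.7)]
wrist glazed_post 0.82 4858 0.059 [array([ 580.8, -328.6]), array([44.1, 99.6]), np.float64(66.6)]
wrist clean_post_a 0.98 6379 0.058 [array([ 466.1, -327.6]), array([44.3, 99.6]), np.float64(66.3)]
wrist clean_post_a 0.76 5910 0.058 [array([ 517.9, -205.3]), array([43.7, 98.9]), np.float64(66.8)]
```

View pics/w3.png

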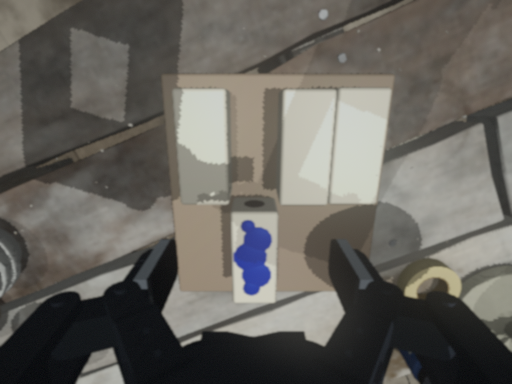

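Request:
apply_moves([
  {"jaw": 1,"offset": [-34,0,0],"rot": [0,0,0]},
  {"jaw": 1,"offset": [-34,0,0],"rot": [0,0,0]},
  {"jaw": 1,"offset": [0,0,50],"rot": [0,0,0]},
  {"jaw": 1,"offset": [0,0,50],"rot": [0,0,0]},
  {"jaw": 1,"offset": [0,0,32],"rot": [0,0,0]},
])

```text
time_s: 7.38
eef_pos: [0.5778, -0.3278, 0.02]
eef_rot: [-0.002, 0.203, 0.979, 0.001]
wrist_force: [-0.6, 0.4, 0.6]
opening: 0.999
grasp_force: 0.0
```

```bash
python3 -c "
from h import *
go(.580,-.329,.02,-23.4)"
```

```text
t 7.38 pos [ 0.5778 -0.3278  0.02  ] tilt [-0.004  0.003] az 156.59 off [-2.5 -0.2 -0. ] rz -0.01 rows 0.040197402868966385 F [-0.6  0.4  0.6] op 0.999 q [-0.69  0.62  1.48 -0.    1.05 -1.86]
```

Request:
apply_moves([
  {"jaw": 1,"offset": [-1,0,2],"rot": [0,0,0]},
  {"jaw": 0.3,"offset": [0,0,0],"rot": [0,0,0]},
  {"jaw": 0.3,"offset": [0,0,0],"rot": [0,0,0]},
  {"jaw": 0.3,"offset": [0,0,0],"rot": [0,0,0]},
  {"jaw": 0.3,"offset": [0,0,0],"rot": [0,0,0]},
])

```text
time_s: 8.0
eef_pos: [0.582, -0.3308, 0.0247]
eef_rot: [0.002, 0.203, 0.979, -0.001]
wrist_force: [-0.8, 0.1, 6.9]
opening: 0.506
grasp_force: 63.5
```

Request:
apply_moves([
  {"jaw": 0.3,"offset": [0,0,0],"rot": [0,0,0]},
  {"jaw": 0.3,"offset": [0,0,0],"rot": [0,0,0]},
  {"jaw": 0.3,"offset": [0,0,0],"rot": [0,0,0]},
  {"jaw": 0.3,"offset": [0,0,-10],"rot": [0,0,0]},
  {"jaw": 0.3,"offset": [0,0,-10],"rot": [0,0,0]},
])

```text
time_s: 8.62
eef_pos: [0.5802, -0.3294, 0.0425]
eef_rot: [-0.0, 0.203, 0.979, 0.0]
wrist_force: [0.6, -0.7, -2.9]
opening: 0.504
grasp_force: 62.5
```

```bash
python3 -c "
from h import *
go(.43,.19,.22,22.5)"
```

```text
t 8.62 pos [ 0.5802 -0.3294  0.0425] tilt [-0.001  0.001] az 156.59 off [ 344.4  417.  -177. ] rz -45.91 rows 9.105240232500112 F [ 0.6 -0.7 -2.9] op 0.504 q [-0.69  0.59  1.47 -0.    1.08 -1.86]
```

Request:
apply_moves([
  {"jaw": 0.3,"offset": [0,0,-30],"rot": [0,0,0]},
  {"jaw": 0.3,"offset": [0,0,-50],"rot": [0,0,0]},
  {"jaw": 0.3,"offset": [0,0,-50],"rot": [0,0,0]},
  {"jaw": 0.3,"offset": [20,24,-30],"rot": [0,0,0]},
  {"jaw": 0.3,"offset": [34,42,0],"rot": [0,0,0]},
])

```text
time_s: 9.25
eef_pos: [0.5588, -0.2494, 0.2067]
eef_rot: [0.004, 0.204, 0.979, -0.002]
wrist_force: [0.9, 0.7, -2.9]
opening: 0.504
grasp_force: 62.7
```

Request:
apply_moves([
  {"jaw": 0.3,"offset": [34,42,0],"rot": [0,0,0]},
  {"jaw": 0.3,"offset": [34,42,0],"rot": [0,0,0]},
  {"jaw": 0.3,"offset": [34,42,0],"rot": [0,0,0]},
  {"jaw": 0.3,"offset": [34,42,0],"rot": [0,0,0]},
  {"jaw": 0.3,"offset": [34,42,0],"rot": [0,0,0]},
])

```text
time_s: 9.88
eef_pos: [0.4838, 0.0141, 0.2028]
eef_rot: [0.0, 0.203, 0.979, 0.0]
wrist_force: [0.4, -0.1, -2.2]
opening: 0.504
grasp_force: 62.6
```

Request:
apply_moves([
  {"jaw": 0.3,"offset": [34,42,0],"rot": [0,0,0]},
  {"jaw": 0.3,"offset": [34,42,0],"rot": [0,0,0]},
  {"jaw": 0.3,"offset": [34,42,0],"rot": [0,0,-5]},
  {"jaw": 0.3,"offset": [0,0,0],"rot": [0,0,-10]},
  {"jaw": 0.3,"offset": [0,0,0],"rot": [0,0,-10]},
])

```text
time_s: 10.5
eef_pos: [0.4405, 0.1696, 0.2027]
eef_rot: [0.0, -0.018, 1.0, -0.0]
wrist_force: [-0.4, -1.5, -3.0]
opening: 0.505
grasp_force: 62.6
```

Request:
apply_moves([
  {"jaw": 0.3,"offset": [0,0,0],"rot": [0,0,-10]},
  {"jaw": 0.3,"offset": [0,0,0],"rot": [0,0,-10]},
  {"jaw": 0.3,"offset": [0,0,0],"rot": [0,0,-1]},
  {"jaw": 0.3,"offset": [0,0,0],"rot": [0,0,0]},
  {"jaw": 0.3,"offset": [0,0,0],"rot": [0,0,0]},
])

```text
time_s: 11.12
eef_pos: [0.4412, 0.1686, 0.2024]
eef_rot: [0.0, -0.195, 0.981, -0.0]
wrist_force: [-0.7, -0.3, -2.7]
opening: 0.511
grasp_force: 62.6
```

Run:
```python
from h import *
go(.43,.19,.22,22.5)
for c in ["side","top","wrist"]:
    im,P=cloud(c); np.save(c+"4.npy",P)
    if c!="top": cv2.imwrite(f"pics/{c}4.png",im[...,::-1])
    for t in ["glazed_post","clean_post_a","cradle","carriage_face"]:
        for r in ctrl.outline_of(c,t)[:3]:
            q=P[r["region"]]; q=q[~np.isnan(q[:,0])]
            if len(q)<20: continue
            zt=np.percentile(q[:,2],90); s=q[abs(q[:,2]-zt)<.006]
            print(c,t,round(r["score"],2),len(q),np.percentile(q[:,2],[2,90]).round(3),[np.round(b,1) for b in cv2.minAreaRect((s[:,:2]*1000).astype(np.float32))])
a=cv2.imread("pics/side4.png");b=cv2.imread("pics/wrist4.png")
cv2.imwrite("pics/v4.png",np.hstack([cv2.resize(a[60:300,150:350],(400,480)),cv2.resize(b,(400,480))]))
```

```text
t 11.12 pos [0.4412 0.1686 0.2024] tilt [ 0. -0.] az -157.53 off [  2.2  24.  -17.6] rz -0.03 rows 0.47749695325207975 F [-0.7 -0.3 -2.7] op 0.511 q [ 0.11 -0.02  1.89 -0.    1.28 -1.85]
side glazed_post 0.83 356 [0.193 0.235] [array([417.5, 158.9]), array([62.8, 46.4]), np.float64(22.1)]
side clean_post_a 0.75 708 [0.014 0.057] [array([ 498.1, -246.7]), array([46.9, 97.3]), np.float64(66.8)]
side clean_post_a 0.71 804 [0.015 0.057] [array([ 463.1, -328.6]), array([46.4, 99.1]), np.float64(66.8)]
side clean_post_a 0.66 345 [0.051 0.058] [array([ 515.2, -205.1]), array([45.3, 97.5]), np.float64(68.4)]
side cradle 0.92 1090 [0.001 0.051] [array([537.5, 234.7]), array([79.4, 69.3]), np.float64(23.1)]
side carriage_face 0.73 344 [0.003 0.074] [array([595.9, 408.3]), array([80.1, 64.4]), np.float64(74.0)]
side carriage_face 0.55 709 [0.014 0.057] [array([ 498.1, -246.7]), array([46.9, 97.3]), np.float64(66.8)]
side carriage_face 0.51 170 [0.012 0.056] [array([508. , 222.5]), array([11.9, 54.4]), np.float64(25.1)]
top glazed_post 0.5 57 [0.216 0.238] [array([402.1, 155.8]), array([19.3, 23. ]), np.float64(1.1)]
top clean_post_a 0.62 347 [0.023 0.062] [array([ 463.1, -326.6]), array([41.5, 93.8]), np.float64(66.1)]
top clean_post_a 0.6 382 [0.017 0.061] [array([ 516.9, -206.8]), array([44.9, 98.8]), np.float64(66.0)]
top clean_post_a 0.59 293 [0.047 0.061] [array([ 500.3, -246.6]), array([39.6, 97. ]), np.float64(65.2)]
top cradle 0.95 417 [0.004 0.058] [array([563.1, 246.1]), array([24.6, 69.4]), np.float64(22.4)]
top cradle 0.7 335 [0.016 0.075] [array([597.3, 405. ]), array([65.5, 67.8]), np.float64(0.1)]
top carriage_face 0.59 42 [0.008 0.046] [array([542.2, 234.5]), array([19.2, 47.5]), np.float64(4.9)]
wrist glazed_post 0.82 17661 [0.207 0.236] [array([432.4, 164.7]), array([83.4, 44.2]), np.float64(22.7)]
wrist cradle 0.61 1730 [0.008 0.014] [array([458.8, 204.6]), array([122.5,  99.2]), np.float64(22.7)]
```

View pics/v4.png

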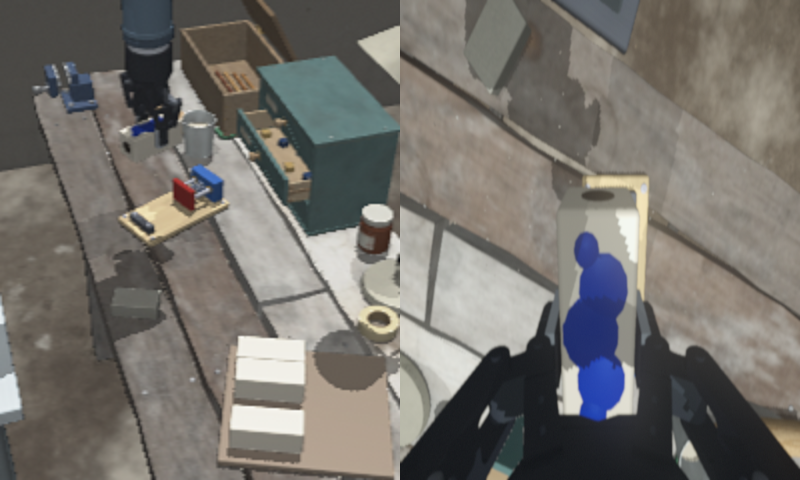

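Request:
apply_moves([
  {"jaw": 0.3,"offset": [-10,12,0],"rot": [0,0,0]},
  {"jaw": 0.3,"offset": [-10,13,20],"rot": [0,0,0]},
  {"jaw": 0.3,"offset": [0,0,40],"rot": [0,0,0]},
  {"jaw": 0.3,"offset": [0,0,40],"rot": [0,0,0]},
  {"jaw": 0.3,"offset": [0,0,20],"rot": [0,0,0]},
])

```text
time_s: 12.5
eef_pos: [0.4488, 0.2001, 0.0799]
eef_rot: [-0.002, -0.196, 0.981, 0.0]
wrist_force: [0.5, -0.1, -3.3]
opening: 0.506
grasp_force: 62.6
```

Request:
apply_moves([
  {"jaw": 0.3,"offset": [0,0,0],"rot": [0,0,0]},
  {"jaw": 0.3,"offset": [0,0,10],"rot": [0,0,0]},
  {"jaw": 0.3,"offset": [0,0,10],"rot": [0,0,0]},
  {"jaw": 0.3,"offset": [0,0,10],"rot": [0,0,0]},
  {"jaw": 0.3,"offset": [0,0,8],"rot": [0,0,0]},
])

```text
time_s: 13.12
eef_pos: [0.45, 0.1994, 0.0437]
eef_rot: [-0.0, -0.196, 0.981, 0.0]
wrist_force: [-1.0, 0.4, -3.0]
opening: 0.506
grasp_force: 62.6
```

Run:
```python
from h import *
go(.4503,.1999,.0425,22.6)
O=np.array([.4722,.2090]);a=np.array([.923,.385]);n=np.array([-.385,.923])
im,P=cloud("side"); cv2.imwrite("pics/s5.png",cv2.resize(im[110:210,180:310,::-1],None,fx=5,fy=5))
for t in ["glazed_post","carriage_face","cradle"]:
    for r in ctrl.outline_of("side",t)[:1]:
        q=P[r["region"]]; q=q[~np.isnan(q[:,0])]
        X=(q[:,:2]-O)@a*1000;Y=(q[:,:2]-O)@n*1000
        print(t,round(r["score"],2),len(q),np.percentile(X,[1,5,50,95,99]).round(1),np.percentile(Y,[2,50,98]).round(1),np.percentile(q[:,2],[2,50,98]).round(3))
```

```text
t 13.12 pos [0.45   0.1994 0.0437] tilt [-0. -0.] az -157.42 off [-0.5  0.3  1.2] rz -0.02 rows 0.0213036293058724 F [-1.   0.4 -3. ] op 0.506 q [ 0.18  0.26  1.94  0.    0.94 -1.79]
glazed_post 0.33 128 [32.5 33.3 47.7 86.3 97.9] [-25.7  -7.6  29.8] [0.009 0.038 0.058]
cradle 0.9 791 [-78.6 -75.8  36.3 101.1 109. ] [-49.1 -22.8  34.2] [0.002 0.013 0.058]
```

View pics/s5.png

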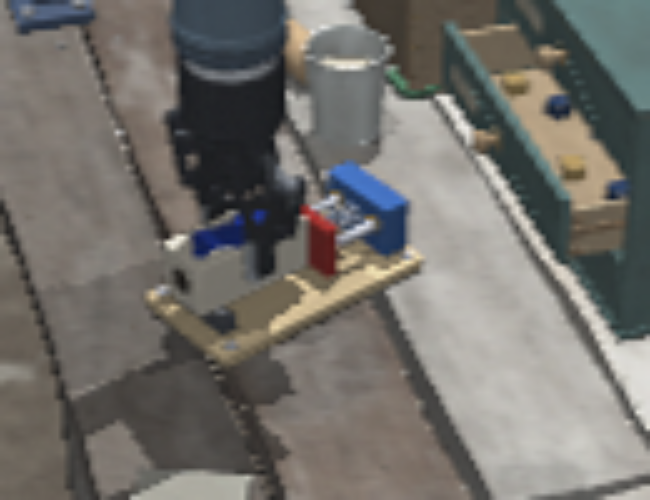

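The post hangs level above the stop (crop ~(220,318)), with its leading end just short of the red face (~(318,245)); the geometry agrees to about 2 mm.

Request:
apply_moves([
  {"jaw": 0.3,"offset": [-7,0,0],"rot": [0,0,0]},
  {"jaw": 0.3,"offset": [-7,0,0],"rot": [0,0,0]},
  {"jaw": 0.3,"offset": [-6,0,0],"rot": [0,0,0]},
  {"jaw": 0.3,"offset": [-6,0,0],"rot": [0,0,0]},
  {"jaw": 0.3,"offset": [-6,0,0],"rot": [0,0,0]},
])

```text
time_s: 13.95
eef_pos: [0.479, 0.2117, 0.0439]
eef_rot: [-0.001, -0.196, 0.981, -0.0]
wrist_force: [-5.9, -3.1, -0.6]
opening: 0.506
grasp_force: 62.8
```

Run:
```python
from h import *
O=np.array([.4722,.2090]);a=np.array([.923,.385]);n=np.array([-.385,.923])
go(*(O+.0083*a),.0235,22.6)
im,P=cloud("side"); cv2.imwrite("pics/s6.png",cv2.resize(im[110:210,180:310,::-1],None,fx=5,fy=5))
for t in ["glazed_post","carriage_face","cradle"]:
    for r in ctrl.outline_of("side",t)[:1]:
        q=P[r["region"]]; q=q[~np.isnan(q[:,0])]
        X=(q[:,:2]-O)@a*1000;Y=(q[:,:2]-O)@n*1000
        print(t,round(r["score"],2),len(q),np.percentile(X,[1,5,50,95,99]).round(1),np.percentile(Y,[2,50,98]).round(1),np.percentile(q[:,2],[2,50,98]).round(3))
```

```text
t 13.95 pos [0.479  0.2117 0.0439] tilt [-0.002 -0.001] az -157.4 off [-1.   0.2 20.4] rz -0.0 rows 0.32708170269588943 F [-5.9 -3.1 -0.6] op 0.506 q [ 0.19  0.32  1.86 -0.    0.96 -1.78]
glazed_post 0.57 290 [-49.1 -48.  -26.2  40.6  48.5] [-25.5 -16.   19.7] [0.034 0.062 0.078]
carriage_face 0.56 51 [48.6 50.7 58.4 84.7 85.8] [-27.7 -22.3  -1.9] [0.012 0.035 0.057]
cradle 0.93 721 [-78.6 -76.2  10.9 101.  107.3] [-49.3 -22.7  42.5] [0.002 0.012 0.057]
```

View pics/s6.png

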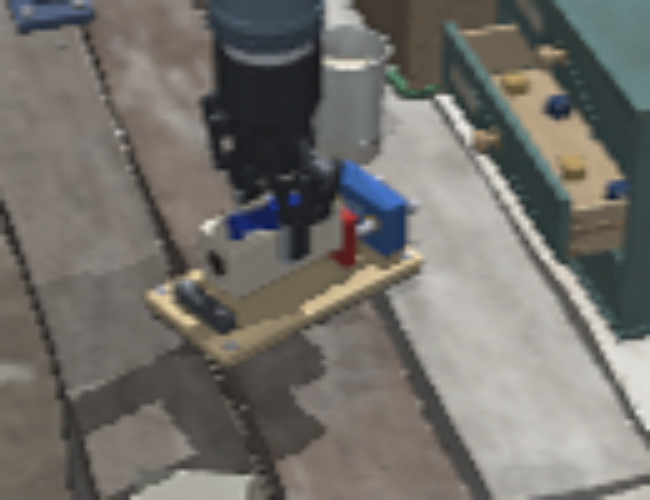

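The carriage is pressed back (6.7 N, ~23 mm) and the post's trailing end (~(215,265)) is past the stop. Lowering.

Request:
apply_moves([
  {"jaw": 0.3,"offset": [0,0,5],"rot": [0,0,0]},
  {"jaw": 0.3,"offset": [0,0,5],"rot": [0,0,0]},
  {"jaw": 0.3,"offset": [0,0,5],"rot": [0,0,0]},
  {"jaw": 0.3,"offset": [0,0,5],"rot": [0,0,0]},
  {"jaw": 0.3,"offset": [0,0,0],"rot": [0,0,0]},
])

```text
time_s: 14.78
eef_pos: [0.4788, 0.2117, 0.0246]
eef_rot: [-0.001, -0.196, 0.981, -0.0]
wrist_force: [-7.8, -2.1, 7.0]
opening: 0.51
grasp_force: 64.2
```

Run:
```python
from h import *
O=np.array([.4722,.2090]);a=np.array([.923,.385])
go(*(O+.0013*a),.0225,22.6)
```

```text
t 14.78 pos [0.4788 0.2117 0.0246] tilt [-0.002 -0.   ] az -157.39 off [5.8 0.  2.1] rz 0.01 rows 0.09922169984190406 F [-7.8 -2.1  7. ] op 0.51 q [ 0.19  0.36  1.86 -0.    0.92 -1.78]
```

Request:
apply_moves([
  {"jaw": 0.3,"offset": [2,0,0],"rot": [0,0,0]},
  {"jaw": 0.3,"offset": [2,0,0],"rot": [0,0,0]},
  {"jaw": 0.3,"offset": [1,0,0],"rot": [0,0,0]},
  {"jaw": 0.3,"offset": [0,0,0],"rot": [0,0,0]},
  {"jaw": 0.3,"offset": [0,0,0],"rot": [0,0,0]},
])

```text
time_s: 15.4
eef_pos: [0.4755, 0.2103, 0.0246]
eef_rot: [0.001, -0.196, 0.981, 0.0]
wrist_force: [-1.8, 5.3, 2.2]
opening: 0.507
grasp_force: 63.3
```

Request:
apply_moves([
  {"jaw": 0.6,"offset": [0,0,-1],"rot": [0,0,0]},
  {"jaw": 0.8,"offset": [0,0,0],"rot": [0,0,0]},
  {"jaw": 1,"offset": [0,0,0],"rot": [0,0,0]},
  {"jaw": 1,"offset": [0,0,0],"rot": [0,0,0]},
  {"jaw": 1,"offset": [0,0,0],"rot": [0,0,0]},
])

```text
time_s: 16.02
eef_pos: [0.475, 0.2098, 0.0253]
eef_rot: [-0.0, -0.196, 0.981, -0.0]
wrist_force: [-0.6, 0.2, 0.7]
opening: 1.0
grasp_force: 0.0
```

Request:
apply_moves([
  {"jaw": 1,"offset": [0,0,-15],"rot": [0,0,0]},
  {"jaw": 1,"offset": [0,0,-30],"rot": [0,0,0]},
  {"jaw": 1,"offset": [0,0,-40],"rot": [0,0,0]},
  {"jaw": 1,"offset": [0,0,-45],"rot": [0,0,0]},
  {"jaw": 1,"offset": [0,0,-45],"rot": [0,0,0]},
])

```text
time_s: 16.65
eef_pos: [0.4749, 0.2098, 0.2029]
eef_rot: [0.001, -0.196, 0.981, -0.0]
wrist_force: [0.7, 0.3, -0.3]
opening: 1.002
grasp_force: 0.0
```

Request:
apply_moves([
  {"jaw": 1,"offset": [45,0,0],"rot": [0,0,0]},
  {"jaw": 1,"offset": [45,0,0],"rot": [0,0,0]},
  {"jaw": 1,"offset": [10,0,0],"rot": [0,0,0]},
  {"jaw": 1,"offset": [0,0,0],"rot": [0,0,0]},
  {"jaw": 1,"offset": [0,0,0],"rot": [0,0,0]},
])

```text
time_s: 17.27
eef_pos: [0.3839, 0.1717, 0.2009]
eef_rot: [0.001, -0.196, 0.981, -0.0]
wrist_force: [0.5, 0.9, 0.6]
opening: 1.0
grasp_force: 0.0
```

Run:
```python
from h import *
O=np.array([.4722,.2090]);a=np.array([.923,.385]);n=np.array([-.385,.923])
go(*O,.2,22.6)
for c in ["side","wrist"]:
    im,P=cloud(c); cv2.imwrite(f"pics/{c}7.png",im[...,::-1])
    for t in ["glazed_post","carriage_face","cradle","clean_post_a"]:
        for r in ctrl.outline_of(c,t)[:(3 if "clean" in t else 1)]:
            q=P[r["region"]]; q=q[~np.isnan(q[:,0])]
            X=(q[:,:2]-O)@a*1000;Y=(q[:,:2]-O)@n*1000; zt=np.percentile(q[:,2],90); s=q[abs(q[:,2]-zt)<.006]
            print(c,t,round(r["score"],2),len(q),np.percentile(X,[1,50,99]).round(1),np.percentile(Y,[2,50,98]).round(1),np.percentile(q[:,2],[2,50,98]).round(3),[np.round(b,1) for b in cv2.minAreaRect((s[:,:2]*1000).astype(np.float32))])
A=cv2.imread("pics/side7.png");b=cv2.imread("pics/wrist7.png")
cv2.imwrite("pics/v7.png",np.hstack([cv2.resize(A[110:210,190:290],(400,400)),cv2.resize(b,(400,400))]))
```

```text
t 17.27 pos [0.3839 0.1717 0.2009] tilt [0.002 0.   ] az -157.42 off [-95.9   0.6   1.1] rz -0.02 rows 1.5344054185110048 F [0.5 0.9 0.6] op 1.0 q [ 0.14 -0.15  2.01  0.    1.28 -1.83]
side glazed_post 0.88 411 [-52.5  -7.6  46.6] [-24.5 -17.   19.3] [0.016 0.051 0.059] [array([470.9, 206.4]), array([99. , 49.6]), np.float64(22.7)]
side carriage_face 0.55 87 [46.1 54.6 94.7] [-28.  -12.1  24.5] [0.011 0.041 0.059] [array([524.1, 229.8]), array([17.5, 50.8]), np.float64(15.4)]
side cradle 0.56 760 [-79.8  35.5 112.7] [-49.7 -23.7  46.7] [-0.001  0.013  0.058] [array([544.9, 241.5]), array([63.8, 70.3]), np.float64(15.4)]
side clean_post_a 0.88 716 [-198.1 -156.7 -111.5] [-477.4 -437.7 -394.1] [0.015 0.053 0.059] [array([ 499. , -245.8]), array([47.8, 97.6]), np.float64(65.2)]
side clean_post_a 0.74 804 [-262.7 -221.  -172.5] [-539.3 -499.3 -454.4] [0.015 0.054 0.059] [array([ 463.2, -328.7]), array([47.9, 98.5]), np.float64(67.4)]
side clean_post_a 0.61 358 [-164.3 -121.   -78.5] [-441.1 -398.9 -358.7] [0.051 0.055 0.059] [array([ 514.6, -206. ]), array([45.6, 98.3]), np.float64(65.6)]
wrist glazed_post 0.78 3326 [-48.2  -9.6  49. ] [-21.6  -0.3  20.5] [0.029 0.057 0.06 ] [array([473.9, 209. ]), array([99.3, 44. ]), np.float64(22.6)]
wrist carriage_face 0.96 722 [51.7 56.5 87.9] [-26.5   2.2  27.8] [0.023 0.057 0.06 ] [array([524.9, 231.9]), array([15. , 55.4]), np.float64(18.6)]
wrist cradle 0.68 7662 [-75.   18.6 105.9] [-47.    2.2  48.6] [0.01  0.013 0.059] [array([545.8, 240.3]), array([57. , 69.5]), np.float64(23.1)]
```

View pics/v7.png

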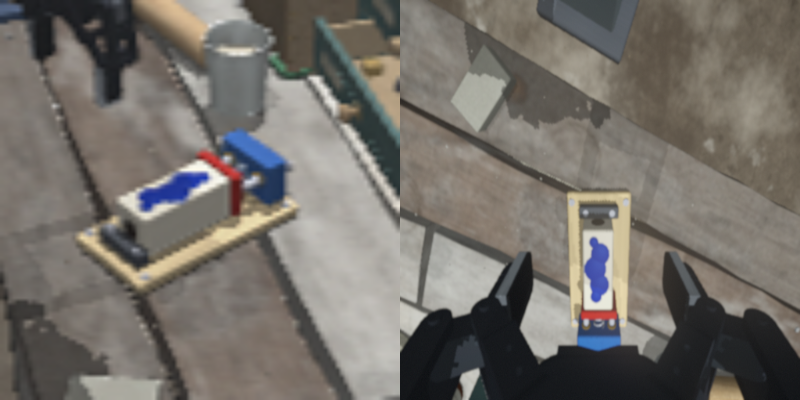

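Run:
```python
from h import *
O=np.array([.4722,.2090]);a=np.array([.923,.385]);n=np.array([-.385,.923])
im,P=cloud("wrist"); q=P.reshape(-1,3); X=(q[:,:2]-O)@a*1000;Y=(q[:,:2]-O)@n*1000
m=(abs(Y)<15)
for k in range(-80,-36,2):
    w=q[m&(X>=k)&(X<k+2),2]*1000
    if len(w): print(k,len(w),np.percentile(w,[10,50,90]).round(0))
for lo,hi in [(20,30),(9,15),(50,65)]:
    s=(abs(Y)<60)&(X>-90)&(X<0)&(q[:,2]*1000>lo)&(q[:,2]*1000<hi); print(lo,np.percentile(X[s],[2,98]),np.percentile(Y[s],[1,99]))
cv2.imwrite("pics/w8.png",cv2.resize(im[180:340,190:330,::-1],None,fx=4,fy=3.7,interpolation=cv2.INTER_CUBIC))
```

```text
-80 37 [0. 1. 2.]
-78 37 [-0.  1.  2.]
-76 99 [ 1.  5. 12.]
-74 51 [12. 13. 13.]
-72 29 [12. 13. 14.]
-70 45 [12. 13. 14.]
-68 42 [12. 13. 14.]
-66 30 [12. 13. 14.]
-64 125 [13. 18. 25.]
-62 51 [25. 26. 27.]
-60 46 [26. 27. 27.]
-58 35 [26. 27. 28.]
-56 40 [26. 27. 28.]
-54 41 [26. 27. 28.]
-52 37 [26. 27. 28.]
-50 67 [26. 33. 43.]
-48 278 [29. 45. 55.]
-46 50 [56. 57. 58.]
-44 50 [56. 57. 58.]
-42 46 [56. 57. 58.]
-40 49 [56. 57. 58.]
-38 46 [56. 58. 59.]
20 [-62.75462617 -47.17645551] [-28.41255823  30.35165133]
9 [-74.53852831  -2.49958154] [-48.45996517  49.82675655]
50 [-47.5738698  -1.2320717] [-22.12496939  20.93459144]
```

View pics/w8.png

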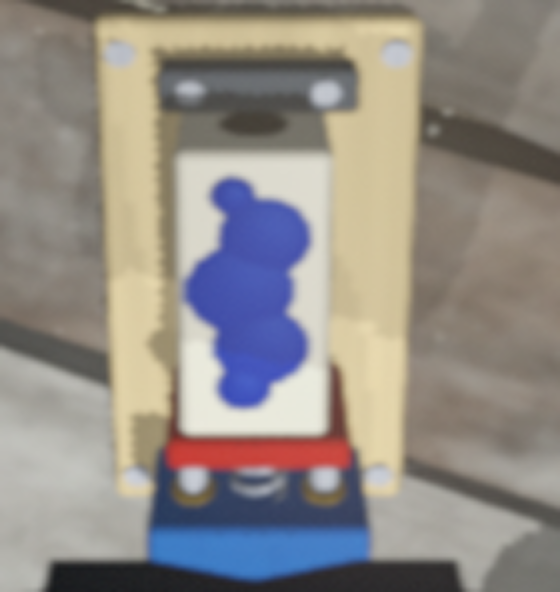

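The post's end face meets the stop with no gap, about 1 mm off the centre line. The blue side is up and the red carriage presses on the far end.

```bash
python3 -c "
from bench import ctrl
print(ctrl.hand_in())"
```

```text
the job is handed in; nothing more can be done
None
```

I slid the glazed post clear of the row and set it in the cradle against the stop, blue side up, with the carriage pressing on it; the clean posts measured in place, and I handed the job in at about 17 s on the robot's clock (no verdict was shown).

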